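# Bring the third cell into the beam and take a reading

## Robot

A 6-joint arm with a two-finger parallel gripper is mounted at the origin on the work surface. World frame = base frame: x ahead of the robot, y to its left, z up, the work surface at z = 0. Lengths are in m, angles in rad, forces in N, time in s.
With the tool pointing down it reaches from about 0.4 to 0.825 m from the base axis. Payload 7 kg.
Tool frame: the origin (TCP) lies at the very end of the fingers, on their centre line; the grasp point (between the pads) lies 19 mm behind it; z points along the fingers, x is the direction in which the jaws open and shut, and the axes are right-handed (so a half turn about z gives the same grasp; the last joint's range is limited). The gripper opens to 85 mm and grips with 20 to 120 N. Pads are 22 mm wide; open, the fingers measure 114 mm over their backs; the gripper's body (76 mm by 85 mm) begins 54 mm behind the grasp point. The pads swing forward as they close: fully open they stand 13 mm farther back than shut.
Start: joints at [-0.862, 0.359, 0.012, 0, -1.224, -0.288], TCP at [0.276, -0.616, 0.231] pointing down, gripper open.
Joint ranges: [-3.07, 3.07], [-1.43, 2.12], [-1.02, 1.25], [-3.03, 1.67], [-3.05, -0], [-3.03, 3.03]. Speed limits (rad/s): [2.39, 2.39, 3.01, 3.14, 3.14, 3.14].

## Interface

Orientations are given as a 3x3 rotation matrix whose columns are the frame's x, y, z axes.
In Python, from bench import bot, camera gives the robot as it stands. The module is installed in compiled form; this text tells all that it offers.
- The arm moves only by the shell command python3 -m creep 'ROWS' [FORCE]. ROWS is JSON, a list of rows, each an object with "travel": the shift along the tool's x, y, z in units of 30 mm (1.0 is 30 mm), a list of three; "turn": the turn, a rotation vector about the tool's x, y, z in units of 4 degrees (1.0 is 4 degrees), a list of three; "claw": the opening, from 0 (shut) to 1 (fully open). A call has 1 to 12 rows; each row shifts and turns the commanded pose from where the row before left it, along the tool's axes as they then stand; what a row does not reach is not made up. A row lasts 1/10 s, in which the tool goes at most 50 mm and 8.59 degrees, less where a joint would pass 70% of its speed; a pose out of reach is approached as far as the arm can. A call with a number of a shift or a turn outside -1 to 1 is refused whole. A call with a gripper value outside its range is refused whole. The fingers move at their own pace and stop on an object; FORCE is the grip in N (left out, the last holds). Time passes only in rows, so rows that do not move let the fingers close. It gives the time, the measured TCP pose, the force and the opening at its end, in the units of the state.
- bot.read_state(): the state, without advancing time (a new reading comes with each control period).
- camera(name): name is "scene" or "top"; returns a dict with "image" (480x640x3 uint8, blue, green, red), "mtx" (3x3 intrinsics, pixels), "eye" and "rotation" of the camera in the world. Camera axes: x right, y down, z forward; pixel columns grow to the right and rows downward; lengths in m; the calibration is good to about 2 mm. A picture is of the moment at which its call begins. There is no depth.
- bot.job_done(): hands the job in, once; it reports no verdict.
The state is a dict: "time_s": time; "joint_pos": joint angles; "joint_velocities": joint speeds; "tau": joint torques, N m; "tool_pos": TCP position; "tool_rot": TCP orientation; "contact_force": force on the tool from outside, world axes, zero at the start; "torque": the same for the moment, N m; "finger_gap": opening from 0.0 (shut) to 1.0 (fully open).
Only numpy, scipy, OpenCV 4.12 (cv2) and the standard library are available. Lean on these libraries where they do the work, as an engineer would, in place of code of your own. Each camera call takes 0.05 s, during which the arm holds its last target.

## Task

The spectrophotometer on the bench is loaded, with its cell-changer rod pulled right out and its sample lid still open. Push the lid fully shut; then push the changer rod in by its knob, counting the clicks by feel, and stop at the third click without running on into the fourth; then press the raised read key fully down and let it come back up. Only push and press with the fingertips or the outside of the fingers: grip and lift nothing, do not push hard on the knob (it needs less than 10 newtons), and leave the vials, beaker, wash bottle and cuvette rack standing where they are.

Things in the scene. Friction and masses are not known exactly. Their poses are not given: they have to be found in the camera images.
- spectro: Spectrophotometer, pale grey, fixed to the bench: 400 mm wide (y), 300 mm deep (x), 115 mm high over its front 180 mm, 155 mm behind. Origin: on the bench under the middle of its front face; x points level from the front face into the instrument, y to its left seen from the robot, z up. The front looks roughly at the robot. Lid right of the middle, keypad and display on the left.
- knob_face (a point): Centre of the flat front face of the changer knob: bare aluminium, 22 mm diameter, 16 mm long, on a level steel rod (8 mm diameter) 62 mm above the bench, coming out of the front face 90 mm right of the instrument's middle. The knob face looks out of the front (instrument -x), 90 mm from the front face when the rod is right out. Axes as the instrument's.
- changer (a joint): How far the rod is pushed in (m), along instrument x: 0 = right out (starts within 3 mm of it), 0.0625 = inner stop. A spring ball gives four click seats, 14 mm apart, unmarked. Before each the push builds up to 4 to 9 N over 5 to 7 mm, then lets go and the rod jumps on about 7 mm by itself into the seat, ahead of a slow finger, and rests there. Released short of that, it slips back.
- lid (a joint): Opening angle of the sample lid (rad): 0 = shut, lying flat on the instrument; starts 0.55 to 0.95 open. The hinge is stiff: the lid stays where it is left, and is pushed down with 1 to 2 N at its free edge.
- lid_edge (a point): Middle of the free (front) edge of the lid on its upper face; 148 mm from the hinge along the lid. The lid is a white plate 150 x 150 mm and 20 mm thick; shut, its upper face is 136.5 mm above the bench. The point turns with the lid; x points along the lid to the hinge, z out of the upper face.
- lid_hinge (a point): Middle of the lid's hinge axis, at the lid's back edge on its underside, 168 mm behind the front face, 116.5 mm above the bench. The axis lies along the instrument's y; the lid's upper face is 20 mm off the axis.
- key_top (a point): Centre of the top of the read key: the only raised key, oblong, 22 mm (x) by 30 mm (y), standing 8 mm above the instrument's top between lid and flat keypad, its top 123 mm above the bench.
- read_key (a joint): How far the read key is pressed (m): 0 = up, 0.005 = fully down; needs 1.5 N to start and 4 N fully down, and springs back.
- vial_a: Capped glass sample vial, 38 mm diameter, 70 mm high, loose on the bench in front of the instrument's left half. Origin: centre of its underside.
- vial_b: The same, standing in front of the instrument's right end, right of the changer knob. Origin: centre of its underside.
- beaker: Glass beaker, 70 mm diameter, 85 mm high, loose on the bench to the right of the instrument. Origin: centre of its underside.
- wash_bottle: White wash bottle, 68 mm diameter, 190 mm high with its bent nozzle, loose on the bench to the left of the instrument. Origin: centre of its underside.
- cuvette_rack: Grey rack 60 x 120 x 24 mm with spare cuvettes standing 54 mm high, loose on the bench in front of the instrument's left corner. Origin: centre of its underside.

How it is judged:
On the way, in this order (a step that is already met when the one before it is completed fails the run):
1. the lid is shut (value of joint lid below 0.03 rad), for 0.2 s.
2. the rod rests in its third click (value of joint changer between 0.0435 and 0.0485 m), for 0.3 s.
3. the read key is pressed down (value of joint read_key above 0.004 m), for 0.05 s.
At the end, for the whole second after the job is handed in: The lid is shut (under 0.03 rad), the changer rod rests in its third seat (within 2.5 mm), the read key has come back up (under 1 mm), and nothing around the instrument was disturbed (all of step 2 and value of joint lid below 0.03 rad and value of joint read_key below 0.001 m); the robot touches nothing.
It fails at once if the rod was pushed past the third click, over the crest to the fourth (value of joint changer above 0.0535 m).
It fails at once if the knob was gripped or pushed hard (over 25 N) (contact force between the fingers and changer above 25 N).
It fails at once if a bystander was lifted, knocked or shifted by more than 20 mm (distance of any of vial_a, vial_b, beaker, wash_bottle, cuvette_rack from where it was at the start of the episode above 0.02 m).
It also fails if it takes over 72 s, if anything falls off the work surface, if the arm or the gripper's body presses on something with over 40 N, if the wrist force passes 120 N, or if a joint passes its speed limit or range.

## Working session

There is one attempt and no reset: what is moved stays moved. The work goes in short steps, Python scripts to look and compute and a shell command to move; the robot and the scene stay as the last step left them, time stands still between calls to the robot, and variables do not carry over. Pictures are saved under pics/ and viewed, and the job is handed in when it is done.

```bash
mkdir -p pics; python3 - <<'E'
from bench import bot,camera
import cv2,numpy as np
print(bot.read_state())
for n in("scene","top"):
    c=camera(n); cv2.imwrite(f"pics/{n}0.png",c["image"]); print(n,c["mtx"],c["eye"],c["rotation"])
E
```

```text
{'time_s': 0.0, 'joint_pos': array([-8.61920537e-01,  3.59422745e-01,  1.10711194e-02, -3.22557352e-04,
       -1.22407737e+00, -2.88107847e-01]), 'joint_velocities': array([-4.75985179e-04,  9.29568953e-04, -2.90261092e-05,  3.35252291e-04,
       -1.54139644e-03,  7.00887724e-04]), 'tau': array([-1.69310613e-03, -5.83327568e+01,  2.93409777e+01,  6.93652824e+00,
       -6.06372894e-03,  2.46050774e-05]), 'tool_pos': array([ 0.27549868, -0.61571124,  0.23035078]), 'tool_rot': array([[-4.08360568e-01,  9.12820329e-01, -8.32545317e-04],
       [ 9.12819215e-01,  4.08361380e-01,  1.43682141e-03],
       [ 1.65153915e-03, -1.73222156e-04, -9.99998621e-01]]), 'contact_force': array([1.32005099, 0.32935555, 0.94266794]), 'torque': array([ 0.04211344,  0.0067917 , -0.03297871]), 'finger_gap': 0.9959950672607083}
scene [[621.07620238   0.         322.81589045]
 [  0.         621.07620238 238.31650466]
 [  0.           0.           1.        ]] [ 1.00629853 -0.36567259  1.07417933] [[ 0.72957208  0.59519328 -0.3368524 ]
 [ 0.68387083 -0.63006121  0.36789069]
 [ 0.00672844 -0.49876631 -0.86671039]]
top [[523.42701406   0.         320.98824338]
 [  0.         523.42701406 245.06773125]
 [  0.           0.           1.        ]] [0.54652151 0.04776485 1.078168  ] [[ 0.00163333 -0.99499323  0.09992895]
 [-0.99999186 -0.00125659  0.00383289]
 [-0.00368813 -0.0999344  -0.99498719]]
```

View pics/scene0.png

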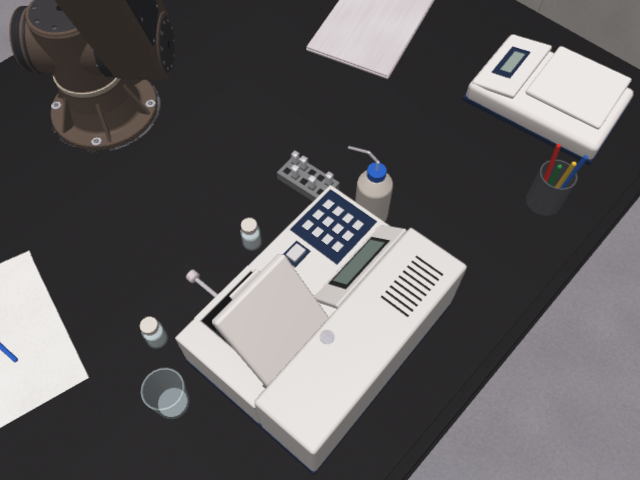

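View pics/top0.png

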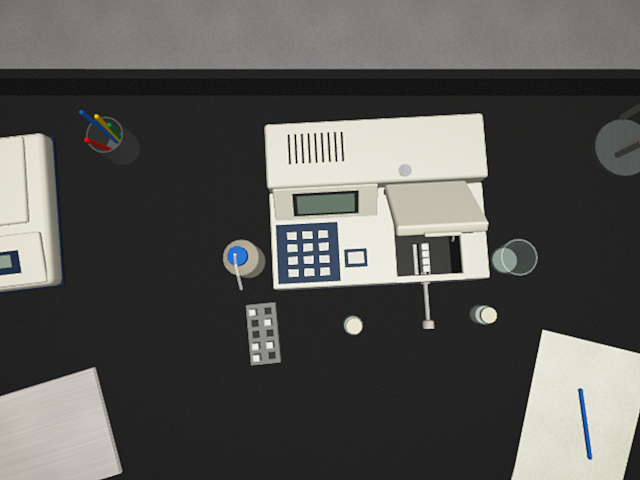

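The scene shows the lid open and the rod out. In the top view the knob is near (428,324), the read key near (356,257), and the front edge runs from (274,288) to (489,278). I'll zoom in for accuracy.

```bash
python3 - <<'E'
import cv2
a=cv2.imread("pics/top0.png")
cv2.imwrite("pics/t_crop.png",cv2.resize(a[170:345,240:500],None,fx=3,fy=3,interpolation=cv2.INTER_CUBIC))
a=cv2.imread("pics/scene0.png")
cv2.imwrite("pics/s_crop.png",cv2.resize(a[180:420,130:390],None,fx=2.5,fy=2.5,interpolation=cv2.INTER_CUBIC)[:600])
E
```

```text
(no output)
```

View pics/t_crop.png

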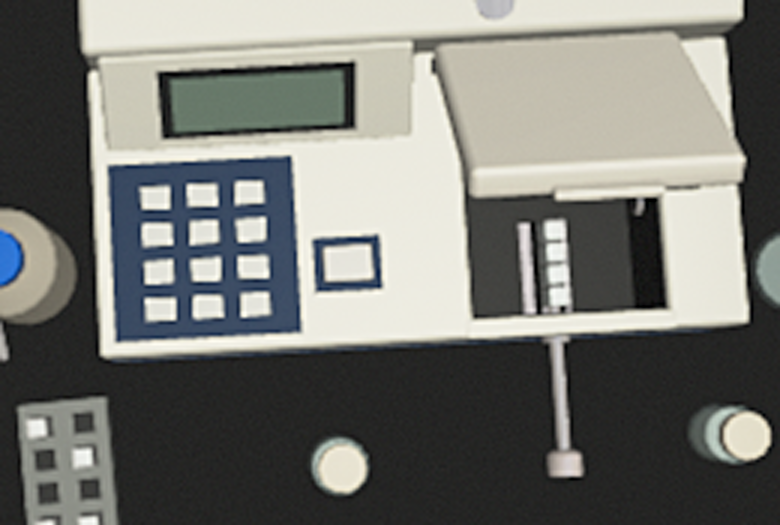

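View pics/s_crop.png

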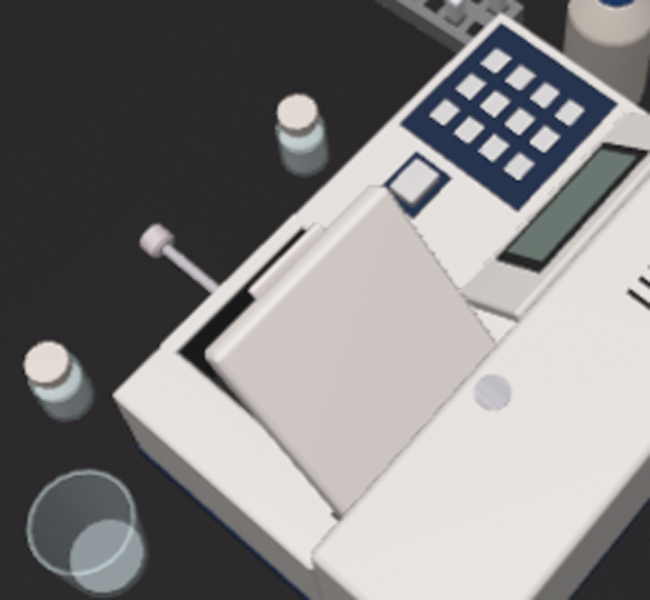

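```bash
cat > geo.py <<'E'
import numpy as np
K={"scene":(np.array([[621.07620238,0,322.81589045],[0,621.07620238,238.31650466],[0,0,1]]),np.array([1.00629853,-0.36567259,1.07417933]),np.array([[0.72957208,0.59519328,-0.3368524],[0.68387083,-0.63006121,0.36789069],[0.00672844,-0.49876631,-0.86671039]])),
"top":(np.array([[523.42701406,0,320.98824338],[0,523.42701406,245.06773125],[0,0,1]]),np.array([0.54652151,0.04776485,1.078168]),np.array([[0.00163333,-0.99499323,0.09992895],[-0.99999186,-0.00125659,0.00383289],[-0.00368813,-0.0999344,-0.99498719]]))}
def proj(n,P):
    m,e,R=K[n]; p=m@(R.T@(np.asarray(P)-e)); return p[:2]/p[2]
def ray(n,uv,z):
    m,e,R=K[n]; d=R@np.linalg.solve(m,[uv[0],uv[1],1]); return e+d*(z-e[2])/d[2]
def T(p,l):
    c,s=np.cos(p[2]),np.sin(p[2]); return np.array([p[0]+c*l[0]-s*l[1],p[1]+s*l[0]+c*l[1],l[2]])
E
cat > fit.py <<'E'
from geo import *
from scipy.optimize import least_squares
t=lambda x,y:("top",np.array([240+x/3,170+y/3]))
s=lambda x,y:("scene",np.array([130+x/2.5,180+y/2.5]))
def lid(p,w,y):  # upper face front edge
    a=p[3]; L=.148
    return [.168-L*np.cos(a)-.02*np.sin(a)*1, p[4]+y, .1165+L*np.sin(a)+.02*np.cos(a)]
# front corner of lid: rotated; upper face normal tilts toward hinge +x when open
def lidc(p,y):
    a=p[3]; L=.148
    return [.168-L*np.cos(a)+.02*np.sin(a), p[4]+y, .1165+L*np.sin(a)+.02*np.cos(a)]
obs=[(t(102,355),lambda p:[0,.2,.115]),(t(748,323),lambda p:[0,-.2,.115]),(s(115,394),lambda p:[0,-.2,.115]),
(("top",np.array([265,125])),lambda p:[.3,.2,.155]),(("top",np.array([483,114])),lambda p:[.3,-.2,.155]),
(t(471,180),lambda p:lidc(p,.075)),(t(745,158),lambda p:lidc(p,-.075)),(s(378,188),lambda p:lidc(p,.075)),(s(210,352),lambda p:lidc(p,-.075)),
(t(348,262),lambda p:[p[5],p[6],.123]),(s(416,180),lambda p:[p[5],p[6],.123]),
(t(566,476),lambda p:[-p[7],-.09,.062]),(s(150,242),lambda p:[-p[7],-.09,.062])]
f=lambda p:np.concatenate([proj(o[0],T(p,g(p)))-o[1] for o,g in obs])
r=least_squares(f,[.47,-.03,0,.7,-.1,.05,.04,.09],loss='soft_l1')
p=r.x; print(p.round(4)); print(f(p).reshape(-1,2).round(1))
print("knob",T(p,[-p[7],-.09,.062]),"key",T(p,[p[5],p[6],.123]))
for n,l in [("lid up L/mid/R",[lidc(p,y) for y in(.075,0,-.075)])]: print(n,[T(p,q).round(4) for q in l])
print("ux",np.cos(p[2]),np.sin(p[2]))
print("vials",ray("top",(353,325),.07),ray("top",(487,315),.07), "beaker",ray("top",(520,257),.085),"rackR",ray("top",(280,362),.024))
E
python3 fit.py
```

```text
[ 0.5725 -0.0611  0.0575  0.8254 -0.0902  0.0511  0.0452  0.0892]
[[-0.6  1.3]
 [ 1.7 -0.3]
 [-2.1 -0.5]
 [-1.4 -1.3]
 [ 0.4 -2.5]
 [-0.2 -0.1]
 [ 1.1  2.1]
 [ 2.2 -2.2]
 [-0.   2.4]
 [ 0.2 -0.5]
 [-0.2 -0.6]
 [ 0.4 -0.6]
 [ 0.2 -2.9]]
knob [ 0.48866661 -0.1560348   0.062     ] key [ 0.62091298 -0.0130394   0.123     ]
lid up L/mid/R [array([ 0.6556, -0.0714,  0.2388]), array([ 0.6599, -0.1463,  0.2388]), array([ 0.6642, -0.2212,  0.2388])]
ux 0.9983451733794302 0.05750578049201124
vials [ 0.49472391 -0.00962043  0.07      ] [ 0.51407594 -0.26531439  0.07      ] beaker [ 0.62396036 -0.32656417  0.085     ] rackR [0.41957036 0.13261357 0.024     ]
```

Fit agrees to about 2 px, with the knob at (0.489,-0.156), the key at (0.621,-0.013) and the lid open about 0.83 rad. The first move shuts the fingers, rises and turns tool y to the instrument's x.

```bash
cat > togo.py <<'E'
import sys
from geo import *
from bench import bot
from scipy.spatial.transform import Rotation as Ro
P=[.5725,-.0611,.0575]
s=bot.read_state(); R=np.array(s["tool_rot"]); x=np.array(s["tool_pos"])
c,sn=np.cos(P[2]),np.sin(P[2])
G=np.array([[-sn,c,0],[c,sn,0],[0,0,-1.]]).T.copy()
G=np.column_stack([[-sn,c,0],[c,sn,0],[0,0,-1.]])
print("t",s["time_s"],"turn units",(np.degrees(Ro.from_matrix(R.T@G).as_rotvec())/4).round(3))
loc=np.linalg.inv(np.array([[c,-sn],[sn,c]]))@(x[:2]-P[:2])
print("local tcp",loc.round(4),x[2].round(4),"F",np.round(s["contact_force"],2),"gap",s["finger_gap"])
if len(sys.argv)>3:
    t=T(P,[float(a) for a in sys.argv[1:4]]); print("travel units",(R.T@(t-x)/.03).round(3))
E
python3 -m creep '[{"travel":[0,0,-0.5],"turn":[0,0,1],"claw":0},{"travel":[0,0,-0.7],"turn":[0,0,1],"claw":0},{"travel":[0,0,-0.3],"turn":[0,0,1],"claw":0},{"travel":[0,0,0],"turn":[0,0,1],"claw":0},{"travel":[0,0,0],"turn":[0,0,1],"claw":0},{"travel":[0,0,0],"turn":[0,0,0.2],"claw":0},{"travel":[0,0,0],"turn":[0,0,0],"claw":0}]'
python3 togo.py .11 -.09 .275
```

```text
time_s: 0.8
tool_pos: [0.2756, -0.616, 0.2759]
tool_rot: [[-0.059, 0.998, -0.0], [0.998, 0.059, 0.001], [0.001, -0.0, -1.0]]
contact_force: [0.3, -0.2, -0.2]
finger_gap: 0.001
t 0.8 turn units [-0.005 -0.009  0.021]
local tcp [-0.3283 -0.5369] 0.2759 F [ 0.28 -0.23 -0.2 ] gap 0.0005533924654603083
travel units [14.875 14.631  0.035]
```

```bash
python3 -m creep '[{"travel":[0.8,0.8,0],"turn":[0,0,0],"claw":0},{"travel":[0.9,0.9,0],"turn":[0,0,0],"claw":0},{"travel":[0.9,0.9,0],"turn":[0,0,0],"claw":0},{"travel":[0.9,0.9,0],"turn":[0,0,0],"claw":0},{"travel":[0.9,0.9,0],"turn":[0,0,0],"claw":0},{"travel":[0.9,0.9,0],"turn":[0,0,0],"claw":0},{"travel":[0.9,0.9,0],"turn":[0,0,0],"claw":0},{"travel":[0.9,0.9,0],"turn":[0,0,0],"claw":0},{"travel":[0.9,0.9,0],"turn":[0,0,0],"claw":0},{"travel":[0.9,0.9,0],"turn":[0,0,0],"claw":0},{"travel":[0.6,0.6,0],"turn":[0,0,0],"claw":0},{"travel":[0.3,0.3,0],"turn":[0,0,0],"claw":0}]'
python3 togo.py .11 -.09 .275
```

```text
time_s: 2.0
tool_pos: [0.5535, -0.3038, 0.2759]
tool_rot: [[-0.061, 0.998, -0.0], [0.998, 0.061, 0.0], [0.0, -0.0, -1.0]]
contact_force: [-0.6, -0.1, 0.3]
finger_gap: 0.001
t 2.0 turn units [-0.006 -0.003  0.054]
local tcp [-0.0329 -0.2412] 0.2759 F [-0.59 -0.15  0.33] gap 0.0014873856998140593
travel units [5.023 4.782 0.03 ]
```

```bash
python3 -m creep '[{"travel":[0.7,0.7,0],"turn":[0,0,0],"claw":0},{"travel":[0.9,0.9,0],"turn":[0,0,0],"claw":0},{"travel":[0.9,0.9,0],"turn":[0,0,0],"claw":0},{"travel":[0.9,0.9,0],"turn":[0,0,0],"claw":0},{"travel":[0.9,0.7,0],"turn":[0,0,0],"claw":0},{"travel":[0.5,0.5,0],"turn":[0,0,0],"claw":0},{"travel":[0.2,0.2,0],"turn":[0,0,0],"claw":0},{"travel":[0,0,0],"turn":[0,0,0],"claw":0},{"travel":[0,0,0],"turn":[0,0,0],"claw":0}]'
python3 togo.py .11 -.09 .275
python3 - <<'E'
from bench import camera
import cv2
cv2.imwrite("pics/s1.png",camera("scene")["image"])
E
```

```text
time_s: 2.9
tool_pos: [0.6868, -0.1484, 0.2763]
tool_rot: [[-0.058, 0.998, -0.0], [0.998, 0.058, -0.0], [-0.0, -0.0, -1.0]]
contact_force: [-0.5, 0.3, -0.8]
finger_gap: 0.004
t 2.9 turn units [-0.005  0.002  0.   ]
local tcp [ 0.1091 -0.0938] 0.2763 F [-0.49  0.27 -0.75] gap 0.004294195021520543
travel units [0.125 0.029 0.043]
```

View pics/s1.png

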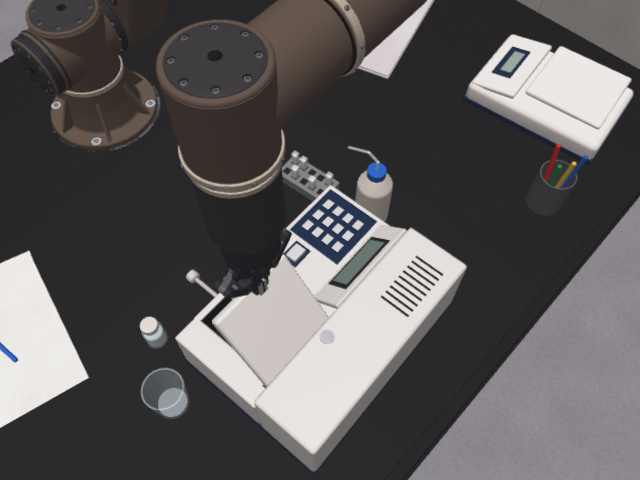

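The fingertips, near (262,290), are just above and behind the lid's front edge. Next I push down along the arc.

```bash
python3 -m creep '[{"travel":[0,0,0.7],"turn":[0,0,0],"claw":0},{"travel":[0,0,0.7],"turn":[0,0,0],"claw":0},{"travel":[0,-0.2,0.4],"turn":[0,0,0],"claw":0},{"travel":[0,-0.3,0.4],"turn":[0,0,0],"claw":0}]'
python3 togo.py .0735 -.09 .183
```

```text
time_s: 3.35
tool_pos: [0.672, -0.1498, 0.2103]
tool_rot: [[-0.057, 0.998, 0.001], [0.998, 0.057, -0.0], [-0.0, 0.001, -1.0]]
contact_force: [0.8, -0.3, 2.7]
finger_gap: -0.001
t 3.35 turn units [ 0.013  0.007 -0.011]
local tcp [ 0.0942 -0.0942] 0.2103 F [ 0.79 -0.3   2.68] gap -0.0007542988600512926
travel units [ 0.142 -0.692  0.91 ]
```

Contact is 2.7 N up, as expected. I continue down the arc.

```bash
python3 -m creep '[{"travel":[0,-0.35,0.45],"turn":[0,0,0],"claw":0},{"travel":[0,-0.35,0.45],"turn":[0,0,0],"claw":0},{"travel":[0,-0.15,0.45],"turn":[0,0,0],"claw":0},{"travel":[0,-0.15,0.45],"turn":[0,0,0],"claw":0},{"travel":[0,-0.1,0.3],"turn":[0,0,0],"claw":0},{"travel":[0,0,0.2],"turn":[0,0,0],"claw":0}]'
python3 togo.py .056 -.09 .1365
```

```text
time_s: 3.95
tool_pos: [0.6385, -0.1512, 0.1412]
tool_rot: [[-0.057, 0.998, -0.0], [0.998, 0.057, -0.0], [-0.0, -0.0, -1.0]]
contact_force: [-1.0, 0.1, 1.0]
finger_gap: -0.002
t 3.95 turn units [-0.005  0.    -0.011]
local tcp [ 0.0607 -0.0938] 0.1412 F [-0.96  0.14  0.96] gap -0.002314696989688416
travel units [ 0.125 -0.158  0.155]
```

```bash
python3 -m creep '[{"travel":[0,0,0.1],"turn":[0,0,0],"claw":0},{"travel":[0,0,0.05],"turn":[0,0,0],"claw":0}]'
python3 -m creep '[{"travel":[0,0,0.07],"turn":[0,0,0],"claw":0},{"travel":[0,0,0],"turn":[0,0,0],"claw":0}]'
```

```text
time_s: 4.15
tool_pos: [0.6395, -0.1506, 0.1368]
tool_rot: [[-0.058, 0.998, 0.0], [0.998, 0.058, -0.0], [-0.0, 0.0, -1.0]]
contact_force: [-0.2, -0.4, 2.0]
finger_gap: -0.002
time_s: 4.35
tool_pos: [0.6396, -0.1506, 0.1366]
tool_rot: [[-0.058, 0.998, 0.001], [0.998, 0.058, -0.001], [-0.001, 0.001, -1.0]]
contact_force: [-5.1, 0.4, 9.7]
finger_gap: 0.004
```

The lid meets a hard stop at z = 0.1366 m (9.7 N), which matches shut. Back off and look.

```bash
python3 -m creep '[{"travel":[0,0,-0.5],"turn":[0,0,0],"claw":0},{"travel":[0,0,-0.8],"turn":[0,0,0],"claw":0},{"travel":[0,-0.5,-0.6],"turn":[0,0,0],"claw":0},{"travel":[0,-0.9,-0.1],"turn":[0,0,0],"claw":0},{"travel":[0,-1,0],"turn":[0,0,0],"claw":0},{"travel":[0,-1,0],"turn":[0,0,0],"claw":0},{"travel":[0,-1,0],"turn":[0,0,0],"claw":0},{"travel":[0,-1,0],"turn":[0,0,0],"claw":0},{"travel":[0,-0.5,0],"turn":[0,0,0],"claw":0},{"travel":[0,-0.2,0],"turn":[0,0,0],"claw":0},{"travel":[0,0,0],"turn":[0,0,0],"claw":0}]'
python3 togo.py -.135 -.09 .05
python3 - <<'E'
from bench import camera
import cv2
cv2.imwrite("pics/s2.png",camera("scene")["image"])
cv2.imwrite("pics/t2.png",camera("top")["image"])
E
```

```text
time_s: 5.45
tool_pos: [0.4572, -0.1608, 0.1953]
tool_rot: [[-0.058, 0.998, 0.001], [0.998, 0.058, 0.0], [-0.0, 0.001, -1.0]]
contact_force: [-0.1, -0.0, 0.2]
finger_gap: 0.0
t 5.45 turn units [0.021 0.001 0.006]
local tcp [-0.1209 -0.093 ] 0.1953 F [-0.11 -0.01  0.23] gap 9.099512075779197e-05
travel units [ 0.099 -0.478  4.843]
```

View pics/s2.png

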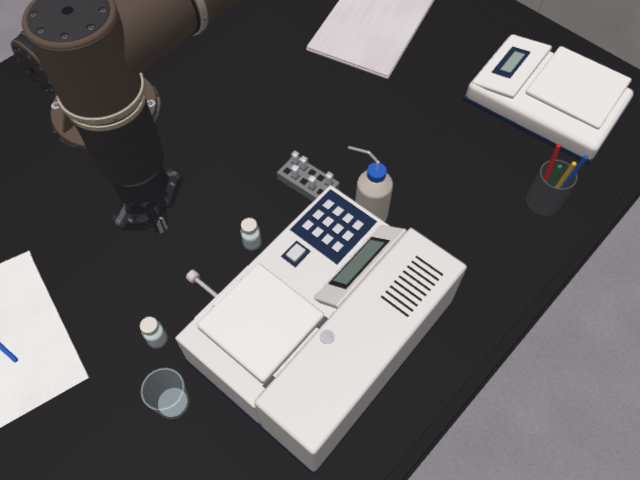

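View pics/t2.png

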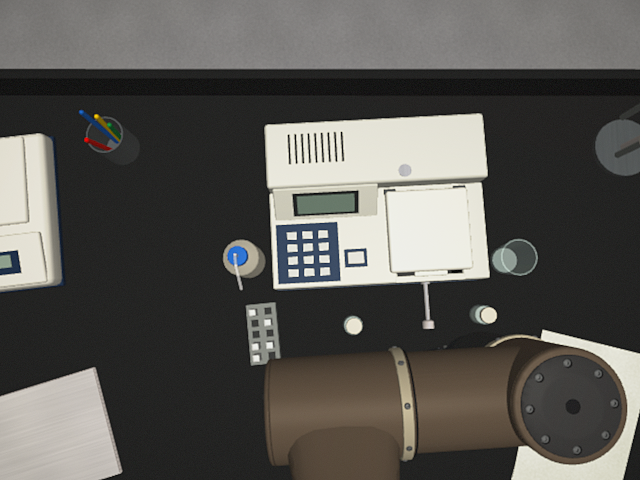

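The lid lies flat in both views, and the knob and rod are unchanged, still at (428,324) in the top view. Lower the closed fingers in front of the knob.

```bash
python3 -m creep '[{"travel":[0.1,-0.2,0.5],"turn":[0,0,0],"claw":0},{"travel":[0,-0.2,0.9],"turn":[0,0,0],"claw":0},{"travel":[0,0,1],"turn":[0,0,0],"claw":0},{"travel":[0,0,1],"turn":[0,0,0],"claw":0},{"travel":[0,0,0.9],"turn":[0,0,0],"claw":0},{"travel":[0,0,0.4],"turn":[0,0,0],"claw":0},{"travel":[0,0,0.2],"turn":[0,0,0],"claw":0},{"travel":[0,0,0],"turn":[0,0,0],"claw":0},{"travel":[0,0,0],"turn":[0,0,0],"claw":0}]'
python3 togo.py -.11 -.09 .048
python3 - <<'E'
from bench import camera
import cv2
a=camera("scene")["image"]
cv2.imwrite("pics/s3.png",cv2.resize(a[180:380,60:320],None,fx=3,fy=3,interpolation=cv2.INTER_CUBIC))
E
```

```text
time_s: 6.45
tool_pos: [0.4454, -0.1586, 0.0481]
tool_rot: [[-0.058, 0.998, 0.001], [0.998, 0.058, -0.0], [-0.0, 0.001, -1.0]]
contact_force: [0.5, -0.5, -0.0]
finger_gap: -0.003
t 6.45 turn units [0.008 0.003 0.009]
local tcp [-0.1325 -0.09  ] 0.0481 F [ 0.45 -0.52 -0.  ] gap -0.0033347264707061894
travel units [0.    0.749 0.003]
```

View pics/s3.png

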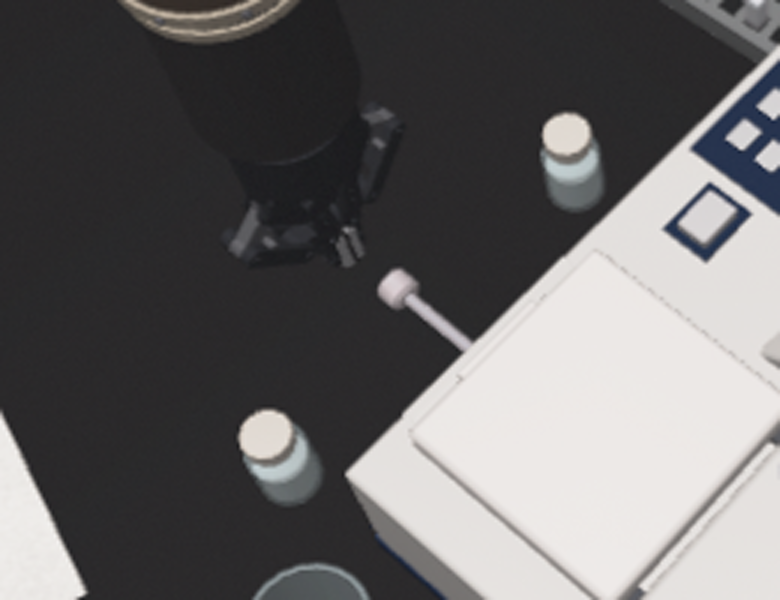

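The fingers at crop (350,245) face the knob at (398,288), in line with the rod, with about 30 mm to go. I approach slowly.

```bash
python3 -m creep '[{"travel":[0,0.3,0],"turn":[0,0,0],"claw":0},{"travel":[0,0.3,0],"turn":[0,0,0],"claw":0},{"travel":[0,0.1,0],"turn":[0,0,0],"claw":0},{"travel":[0,0,0],"turn":[0,0,0],"claw":0},{"travel":[0,0,0],"turn":[0,0,0],"claw":0}]'
python3 -m creep '[{"travel":[0,0.04,0],"turn":[0,0,0],"claw":0},{"travel":[0,0.04,0],"turn":[0,0,0],"claw":0},{"travel":[0,0.04,0],"turn":[0,0,0],"claw":0},{"travel":[0,0.04,0],"turn":[0,0,0],"claw":0}]'
python3 togo.py
```

```text
time_s: 7.0
tool_pos: [0.4654, -0.1574, 0.0476]
tool_rot: [[-0.058, 0.998, -0.0], [0.998, 0.058, 0.0], [0.0, -0.0, -1.0]]
contact_force: [0.1, -0.1, -0.6]
finger_gap: -0.002
time_s: 7.4
tool_pos: [0.4704, -0.1571, 0.0477]
tool_rot: [[-0.058, 0.998, -0.0], [0.998, 0.058, 0.0], [0.0, -0.0, -1.0]]
contact_force: [0.6, 0.7, 0.4]
finger_gap: 0.002
t 7.4 turn units [-0.    -0.     0.004]
local tcp [-0.1075 -0.09  ] 0.0477 F [0.61 0.73 0.4 ] gap 0.002335620714290433
```

```bash

python3 -m creep '[{"travel":[0,0.03,0],"turn":[0,0,0],"claw":0},{"travel":[0,0.03,0],"turn":[0,0,0],"claw":0}]' | grep -E "pos|force"
python3 -m creep '[{"travel":[0,0.03,0],"turn":[0,0,0],"claw":0},{"travel":[0,0.03,0],"turn":[0,0,0],"claw":0}]' | grep -E "pos|force"
python3 -m creep '[{"travel":[0,0.03,0],"turn":[0,0,0],"claw":0},{"travel":[0,0.03,0],"turn":[0,0,0],"claw":0}]' | grep -E "pos|force"
python3 -m creep '[{"travel":[0,0.03,0],"turn":[0,0,0],"claw":0},{"travel":[0,0.03,0],"turn":[0,0,0],"claw":0}]' | grep -E "pos|force"
python3 -m creep '[{"travel":[0,0.03,0],"turn":[0,0,0],"claw":0},{"travel":[0,0.03,0],"turn":[0,0,0],"claw":0}]' | grep -E "pos|force"
```

```text
tool_pos: [0.4722, -0.157, 0.0477]
contact_force: [-0.2, 0.3, 0.3]
tool_pos: [0.474, -0.1569, 0.0477]
contact_force: [0.2, 0.2, 0.4]
tool_pos: [0.4758, -0.1568, 0.0477]
contact_force: [0.1, -0.2, -0.5]
tool_pos: [0.4776, -0.1567, 0.0477]
contact_force: [-0.1, 0.2, 0.9]
tool_pos: [0.4793, -0.1566, 0.0477]
contact_force: [-0.6, 0.2, -0.3]
```

```bash

python3 -m creep '[{"travel":[0,0.03,0],"turn":[0,0,0],"claw":0}]' | grep -E "pos|force"
python3 -m creep '[{"travel":[0,0.03,0],"turn":[0,0,0],"claw":0}]' | grep -E "pos|force"
python3 -m creep '[{"travel":[0,0.03,0],"turn":[0,0,0],"claw":0}]' | grep -E "pos|force"
python3 -m creep '[{"travel":[0,0.03,0],"turn":[0,0,0],"claw":0}]' | grep -E "pos|force"
python3 -m creep '[{"travel":[0,0.03,0],"turn":[0,0,0],"claw":0}]' | grep -E "pos|force"
python3 -m creep '[{"travel":[0,0.03,0],"turn":[0,0,0],"claw":0}]' | grep -E "pos|force"
python3 -m creep '[{"travel":[0,0.03,0],"turn":[0,0,0],"claw":0}]' | grep -E "pos|force"
python3 -m creep '[{"travel":[0,0.03,0],"turn":[0,0,0],"claw":0}]' | grep -E "pos|force"
```

```text
tool_pos: [0.4802, -0.1565, 0.0477]
contact_force: [0.7, 0.2, -0.5]
tool_pos: [0.4809, -0.1565, 0.0476]
contact_force: [-1.3, -0.1, 1.6]
tool_pos: [0.4814, -0.1565, 0.0476]
contact_force: [-4.0, -0.7, 3.0]
tool_pos: [0.4818, -0.1565, 0.0475]
contact_force: [-5.4, 0.2, 4.0]
tool_pos: [0.4824, -0.1564, 0.0475]
contact_force: [-5.4, -0.9, 4.7]
tool_pos: [0.4832, -0.1564, 0.0475]
contact_force: [-6.1, -0.6, 5.4]
tool_pos: [0.4838, -0.1564, 0.0475]
contact_force: [-7.5, 0.6, 6.2]
tool_pos: [0.4846, -0.1563, 0.0474]
contact_force: [-6.8, 0.3, 5.9]
```

The push force has an upward part, so the knob's top rim is meeting a wider part of the fingers above the pads. I back off, raise to TCP z of about 0.057 and retry.

```bash

python3 -m creep '[{"travel":[0,-0.3,0],"turn":[0,0,0],"claw":0},{"travel":[0,-0.2,-0.15],"turn":[0,0,0],"claw":0},{"travel":[0,0,-0.15],"turn":[0,0,0],"claw":0},{"travel":[0,0,0],"turn":[0,0,0],"claw":0},{"travel":[0,0,0],"turn":[0,0,0],"claw":0}]' | grep -E "pos|force"
python3 togo.py
python3 - <<'E'
from bench import camera
import cv2
a=camera("scene")["image"]
cv2.imwrite("pics/s4.png",cv2.resize(a[200:340,100:280],None,fx=4,fy=4,interpolation=cv2.INTER_CUBIC))
E
```

```text
tool_pos: [0.4722, -0.157, 0.0572]
contact_force: [-0.3, 0.1, -0.0]
t 9.7 turn units [0.021 0.001 0.006]
local tcp [-0.1057 -0.0899] 0.0572 F [-0.31  0.12 -0.02] gap 0.0027907291210155613
```

View pics/s4.png

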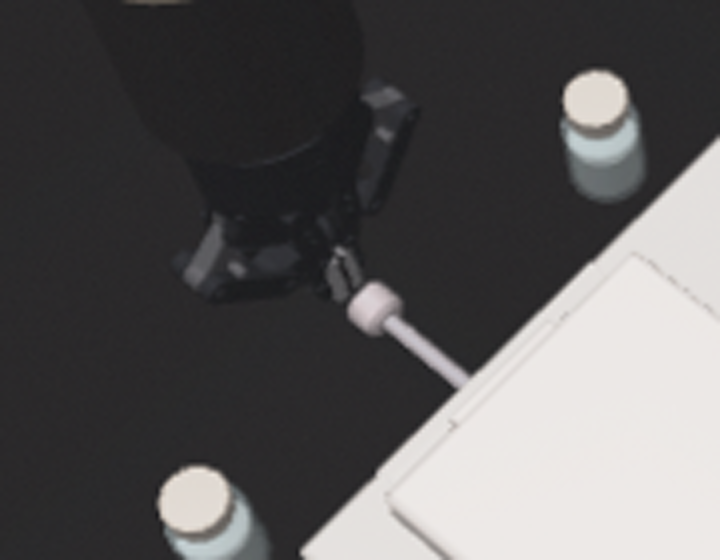

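The knob slipped back out, and the fingers are centred on it at crop (350,275). Push again.

```bash

python3 -m creep '[{"travel":[0,0.1,0],"turn":[0,0,0],"claw":0},{"travel":[0,0.1,0],"turn":[0,0,0],"claw":0}]' | grep -E "pos|force"
python3 -m creep '[{"travel":[0,0.03,0],"turn":[0,0,0],"claw":0},{"travel":[0,0.03,0],"turn":[0,0,0],"claw":0}]' | grep -E "pos|force"
python3 -m creep '[{"travel":[0,0.03,0],"turn":[0,0,0],"claw":0}]' | grep -E "pos|force"
python3 -m creep '[{"travel":[0,0.03,0],"turn":[0,0,0],"claw":0}]' | grep -E "pos|force"
python3 -m creep '[{"travel":[0,0.03,0],"turn":[0,0,0],"claw":0}]' | grep -E "pos|force"
python3 -m creep '[{"travel":[0,0.03,0],"turn":[0,0,0],"claw":0}]' | grep -E "pos|force"
```

```text
tool_pos: [0.4779, -0.1567, 0.0566]
contact_force: [0.5, 0.0, 0.2]
tool_pos: [0.4795, -0.1566, 0.0565]
contact_force: [0.5, 1.1, -0.2]
tool_pos: [0.4802, -0.1565, 0.0566]
contact_force: [-1.0, 0.4, 0.6]
tool_pos: [0.4808, -0.1565, 0.0565]
contact_force: [-1.4, -0.5, 1.2]
tool_pos: [0.4813, -0.1565, 0.0565]
contact_force: [-3.5, -0.6, 1.5]
tool_pos: [0.4818, -0.1564, 0.0565]
contact_force: [-4.9, -0.8, 5.1]
```

The contact point is the same, so the upward part is friction or arm compliance, not an overhang. Forces are modest, so I continue.

```bash

python3 -m creep '[{"travel":[0,0.03,0],"turn":[0,0,0],"claw":0}]' | grep -E "pos|force"
python3 -m creep '[{"travel":[0,0.03,0],"turn":[0,0,0],"claw":0}]' | grep -E "pos|force"
python3 -m creep '[{"travel":[0,0.03,0],"turn":[0,0,0],"claw":0}]' | grep -E "pos|force"
python3 -m creep '[{"travel":[0,0.03,0],"turn":[0,0,0],"claw":0}]' | grep -E "pos|force"
python3 -m creep '[{"travel":[0,0.03,0],"turn":[0,0,0],"claw":0}]' | grep -E "pos|force"
python3 -m creep '[{"travel":[0,0.03,0],"turn":[0,0,0],"claw":0}]' | grep -E "pos|force"
python3 -m creep '[{"travel":[0,0.03,0],"turn":[0,0,0],"claw":0}]' | grep -E "pos|force"
python3 -m creep '[{"travel":[0,0.03,0],"turn":[0,0,0],"claw":0}]' | grep -E "pos|force"
```

```text
tool_pos: [0.4824, -0.1564, 0.0565]
contact_force: [-6.8, 0.1, 4.2]
tool_pos: [0.4831, -0.1564, 0.0564]
contact_force: [-5.9, 0.9, 5.9]
tool_pos: [0.4838, -0.1564, 0.0564]
contact_force: [-7.1, -0.0, 6.3]
tool_pos: [0.4846, -0.1563, 0.0565]
contact_force: [-7.4, 1.2, 6.1]
tool_pos: [0.4855, -0.1562, 0.0565]
contact_force: [-6.8, 0.2, 4.6]
tool_pos: [0.4866, -0.1562, 0.0565]
contact_force: [-5.6, 0.1, 4.7]
tool_pos: [0.4884, -0.1561, 0.0566]
contact_force: [-0.7, 0.9, 0.3]
tool_pos: [0.4908, -0.156, 0.0568]
contact_force: [0.4, -1.0, 0.7]
```

Click 1: the force peaked at about 7.4 N and let go near x = 0.488. Click 2 should let go near x = 0.502 and click 3 near 0.516.

```bash

python3 -m creep '[{"travel":[0,0.03,0],"turn":[0,0,0],"claw":0}]' | grep -E "pos|force"
python3 -m creep '[{"travel":[0,0.03,0],"turn":[0,0,0],"claw":0}]' | grep -E "pos|force"
python3 -m creep '[{"travel":[0,0.03,0],"turn":[0,0,0],"claw":0}]' | grep -E "pos|force"
python3 -m creep '[{"travel":[0,0.03,0],"turn":[0,0,0],"claw":0}]' | grep -E "pos|force"
python3 -m creep '[{"travel":[0,0.03,0],"turn":[0,0,0],"claw":0}]' | grep -E "pos|force"
python3 -m creep '[{"travel":[0,0.03,0],"turn":[0,0,0],"claw":0}]' | grep -E "pos|force"
python3 -m creep '[{"travel":[0,0.03,0],"turn":[0,0,0],"claw":0}]' | grep -E "pos|force"
python3 -m creep '[{"travel":[0,0.03,0],"turn":[0,0,0],"claw":0}]' | grep -E "pos|force"
```

```text
tool_pos: [0.4919, -0.1559, 0.0569]
contact_force: [0.2, 0.5, 0.1]
tool_pos: [0.4926, -0.1558, 0.0568]
contact_force: [0.9, 0.7, -0.8]
tool_pos: [0.4932, -0.1558, 0.0568]
contact_force: [0.2, 0.1, 1.1]
tool_pos: [0.494, -0.1557, 0.0567]
contact_force: [-0.3, 0.0, -0.1]
tool_pos: [0.4947, -0.1557, 0.0567]
contact_force: [0.9, 0.1, 0.7]
tool_pos: [0.4952, -0.1557, 0.0566]
contact_force: [-1.8, -0.2, 1.1]
tool_pos: [0.4955, -0.1557, 0.0566]
contact_force: [-4.3, -0.2, 2.7]
tool_pos: [0.496, -0.1556, 0.0565]
contact_force: [-5.9, 0.4, 4.6]
```

```bash

python3 -m creep '[{"travel":[0,0.03,0],"turn":[0,0,0],"claw":0}]' | grep -E "pos|force"
python3 -m creep '[{"travel":[0,0.03,0],"turn":[0,0,0],"claw":0}]' | grep -E "pos|force"
python3 -m creep '[{"travel":[0,0.03,0],"turn":[0,0,0],"claw":0}]' | grep -E "pos|force"
python3 -m creep '[{"travel":[0,0.03,0],"turn":[0,0,0],"claw":0}]' | grep -E "pos|force"
```

```text
tool_pos: [0.4967, -0.1556, 0.0565]
contact_force: [-6.6, 0.6, 5.1]
tool_pos: [0.4974, -0.1556, 0.0564]
contact_force: [-6.2, 0.3, 5.4]
tool_pos: [0.4981, -0.1555, 0.0565]
contact_force: [-7.2, 1.2, 6.5]
tool_pos: [0.4989, -0.1555, 0.0565]
contact_force: [-6.9, 0.0, 5.8]
```

```bash

python3 -m creep '[{"travel":[0,0.03,0],"turn":[0,0,0],"claw":0}]' | grep -E "pos|force"
python3 -m creep '[{"travel":[0,0.03,0],"turn":[0,0,0],"claw":0}]' | grep -E "pos|force"
python3 -m creep '[{"travel":[0,0.03,0],"turn":[0,0,0],"claw":0}]' | grep -E "pos|force"
python3 -m creep '[{"travel":[0,0.03,0],"turn":[0,0,0],"claw":0}]' | grep -E "pos|force"
python3 -m creep '[{"travel":[0,0.03,0],"turn":[0,0,0],"claw":0}]' | grep -E "pos|force"
python3 -m creep '[{"travel":[0,0.03,0],"turn":[0,0,0],"claw":0}]' | grep -E "pos|force"
python3 -m creep '[{"travel":[0,0.03,0],"turn":[0,0,0],"claw":0}]' | grep -E "pos|force"
```

```text
tool_pos: [0.5, -0.1554, 0.0564]
contact_force: [-5.5, -0.1, 3.7]
tool_pos: [0.5011, -0.1553, 0.0564]
contact_force: [-5.0, -0.2, 2.8]
tool_pos: [0.5033, -0.1552, 0.0566]
contact_force: [-0.6, 1.3, -0.8]
tool_pos: [0.5053, -0.1551, 0.0568]
contact_force: [-0.2, 0.4, 0.1]
tool_pos: [0.5062, -0.155, 0.0569]
contact_force: [0.1, 0.8, -0.2]
tool_pos: [0.5069, -0.155, 0.0568]
contact_force: [-0.1, 0.2, -0.3]
tool_pos: [0.5075, -0.1549, 0.0567]
contact_force: [0.5, 0.7, -0.3]
```

Click 2 let go near x = 0.5025, as predicted. On to click 3.

```bash

python3 -m creep '[{"travel":[0,0.03,0],"turn":[0,0,0],"claw":0}]' | grep -E "pos|force"
python3 -m creep '[{"travel":[0,0.03,0],"turn":[0,0,0],"claw":0}]' | grep -E "pos|force"
python3 -m creep '[{"travel":[0,0.03,0],"turn":[0,0,0],"claw":0}]' | grep -E "pos|force"
python3 -m creep '[{"travel":[0,0.03,0],"turn":[0,0,0],"claw":0}]' | grep -E "pos|force"
python3 -m creep '[{"travel":[0,0.03,0],"turn":[0,0,0],"claw":0}]' | grep -E "pos|force"
python3 -m creep '[{"travel":[0,0.03,0],"turn":[0,0,0],"claw":0}]' | grep -E "pos|force"
python3 -m creep '[{"travel":[0,0.03,0],"turn":[0,0,0],"claw":0}]' | grep -E "pos|force"
```

```text
tool_pos: [0.5083, -0.1549, 0.0567]
contact_force: [-0.0, -0.0, -0.4]
tool_pos: [0.509, -0.1549, 0.0567]
contact_force: [-1.2, -0.1, 1.2]
tool_pos: [0.5093, -0.1549, 0.0566]
contact_force: [-3.2, 0.1, 2.9]
tool_pos: [0.5097, -0.1549, 0.0565]
contact_force: [-5.3, 0.4, 6.0]
tool_pos: [0.5102, -0.1548, 0.0565]
contact_force: [-6.6, 0.3, 5.1]
tool_pos: [0.511, -0.1548, 0.0565]
contact_force: [-7.6, 0.8, 5.0]
tool_pos: [0.5117, -0.1548, 0.0565]
contact_force: [-7.3, 0.4, 6.0]
```

```bash

python3 -m creep '[{"travel":[0,0.03,0],"turn":[0,0,0],"claw":0}]' | grep -E "pos|force"
python3 -m creep '[{"travel":[0,0.03,0],"turn":[0,0,0],"claw":0}]' | grep -E "pos|force"
python3 -m creep '[{"travel":[0,0.03,0],"turn":[0,0,0],"claw":0}]' | grep -E "pos|force"
```

```text
tool_pos: [0.5124, -0.1547, 0.0565]
contact_force: [-7.6, 0.1, 6.5]
tool_pos: [0.5133, -0.1547, 0.0564]
contact_force: [-7.6, 0.4, 5.7]
tool_pos: [0.5144, -0.1546, 0.0564]
contact_force: [-6.3, 1.0, 4.7]
```

```bash

python3 -m creep '[{"travel":[0,0.03,0],"turn":[0,0,0],"claw":0}]' | grep -E "pos|force"
```

```text
tool_pos: [0.5159, -0.1545, 0.0565]
contact_force: [-2.3, -1.1, 1.0]
```

```bash

python3 -m creep '[{"travel":[0,0,0],"turn":[0,0,0],"claw":0}]' | grep -E "pos|force"
```

```text
tool_pos: [0.5176, -0.1544, 0.0568]
contact_force: [0.4, 0.6, -0.1]
```

Click 3 has let go: the force fell to zero at x = 0.5176. Now I retract and look.

```bash

python3 -m creep '[{"travel":[0,-0.3,0],"turn":[0,0,0],"claw":0},{"travel":[0,-0.6,0],"turn":[0,0,0],"claw":0},{"travel":[0,-0.9,0],"turn":[0,0,0],"claw":0},{"travel":[0,-0.5,-0.5],"turn":[0,0,0],"claw":0},{"travel":[0,0,-1],"turn":[0,0,0],"claw":0},{"travel":[0,0,-1],"turn":[0,0,0],"claw":0},{"travel":[0,0,-1],"turn":[0,0,0],"claw":0},{"travel":[0,0,-0.7],"turn":[0,0,0],"claw":0},{"travel":[0,0,-0.3],"turn":[0,0,0],"claw":0},{"travel":[0,0,0],"turn":[0,0,0],"claw":0},{"travel":[0,0,0],"turn":[0,0,0],"claw":0}]'
python3 - <<'E'
from bench import camera
import cv2,numpy as np
a=camera("scene")["image"];b=camera("top")["image"]
cv2.imwrite("pics/s5.png",cv2.resize(a[200:350,130:330],None,fx=4,fy=4,interpolation=cv2.INTER_CUBIC))
cv2.imwrite("pics/t5.png",cv2.resize(b[200:350,330:530],None,fx=4,fy=4,interpolation=cv2.INTER_CUBIC))
E
python3 togo.py .051 .045 .16
python3 -c "
from geo import *
P=[.5725,-.0611,.0575]
for j in(.032,.046,.060):
  for n in('scene','top'): print(j,n,proj(n,T(P,[-.09+j,-.09,.062])).round(1))"
```

```text
time_s: 15.55
tool_pos: [0.4475, -0.1582, 0.1907]
tool_rot: [[-0.058, 0.998, -0.001], [0.998, 0.058, 0.0], [0.0, -0.001, -1.0]]
contact_force: [0.2, 0.7, 0.0]
finger_gap: 0.0
t 15.65 turn units [-0.03  -0.004  0.002]
local tcp [-0.1305 -0.0898] 0.1904 F [ 0.47 -0.37  0.48] gap 0.0029362068450680184
travel units [4.494 6.052 1.001]
0.032 scene [202.3 283.9]
0.032 top [427.9 311.8]
0.046 scene [207.8 288.4]
0.046 top [427.3 304.5]
0.06 scene [213.3 293. ]
0.06 top [426.8 297.2]
```

View pics/s5.png

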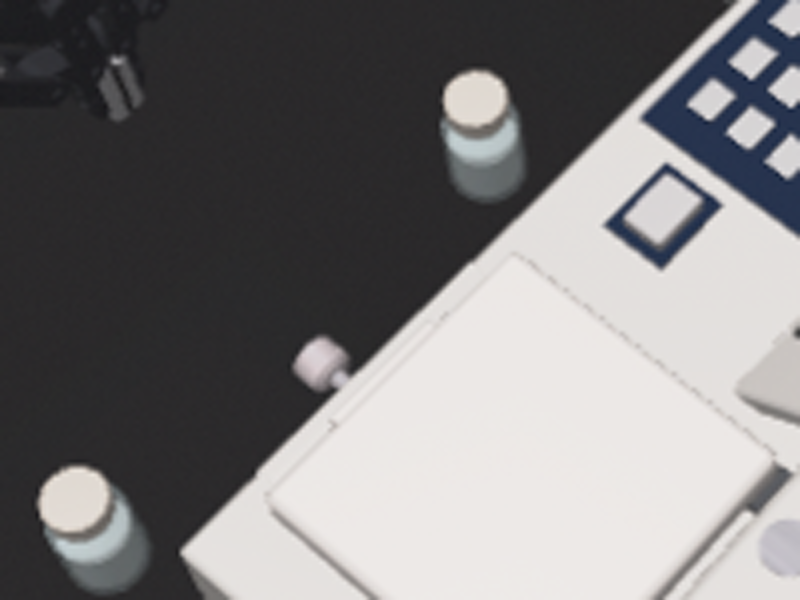

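View pics/t5.png

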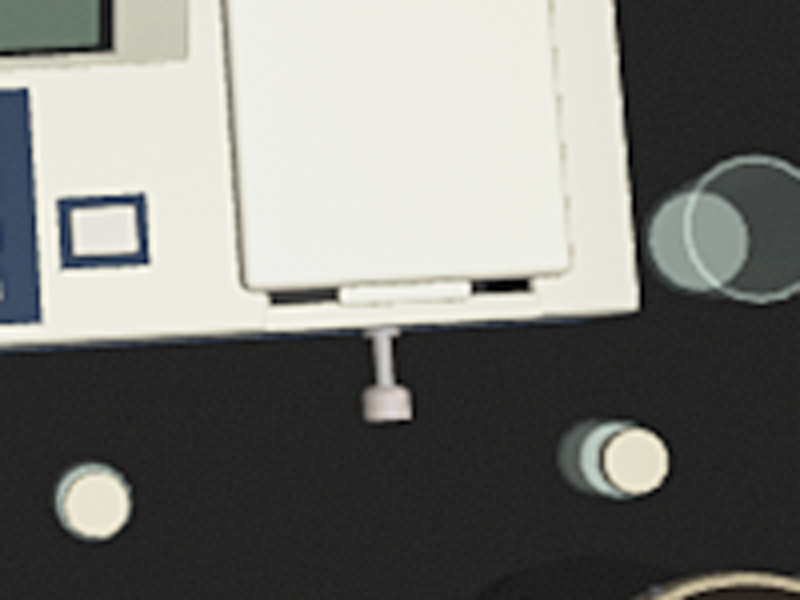

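In the top view the knob face is at row 304.5, exactly where 46 mm (seat 3) projects. The lid is flat and the vials haven't moved. Now over the read key.

```bash

python3 -m creep '[{"travel":[0.4,0.5,0],"turn":[0,0,0],"claw":0},{"travel":[0.7,0.9,0],"turn":[0,0,0],"claw":0},{"travel":[0.7,1,0],"turn":[0,0,0],"claw":0},{"travel":[0.7,1,0],"turn":[0,0,0],"claw":0},{"travel":[0.7,1,0],"turn":[0,0,0],"claw":0},{"travel":[0.7,0.9,0],"turn":[0,0,0],"claw":0},{"travel":[0.4,0.5,0.3],"turn":[0,0,0],"claw":0},{"travel":[0.2,0.2,0.5],"turn":[0,0,0],"claw":0},{"travel":[0,0,0.3],"turn":[0,0,0],"claw":0},{"travel":[0,0,0],"turn":[0,0,0],"claw":0},{"travel":[0,0,0],"turn":[0,0,0],"claw":0}]'
python3 togo.py .051 .045 .123
python3 - <<'E'
from bench import camera
import cv2,numpy as np
a=camera("scene")["image"]
cv2.imwrite("pics/s6.png",cv2.resize(a[170:320,200:400],None,fx=4,fy=4,interpolation=cv2.INTER_CUBIC))
E
```

```text
time_s: 16.75
tool_pos: [0.6192, -0.0141, 0.1585]
tool_rot: [[-0.057, 0.998, -0.001], [0.998, 0.057, -0.0], [-0.0, -0.001, -1.0]]
contact_force: [-0.3, 0.1, 0.4]
finger_gap: -0.001
t 16.75 turn units [-0.014  0.005 -0.005]
local tcp [0.0494 0.0443] 0.1585 F [-0.32  0.09  0.43] gap -0.001082176495294282
travel units [0.024 0.056 1.183]
```

View pics/s6.png

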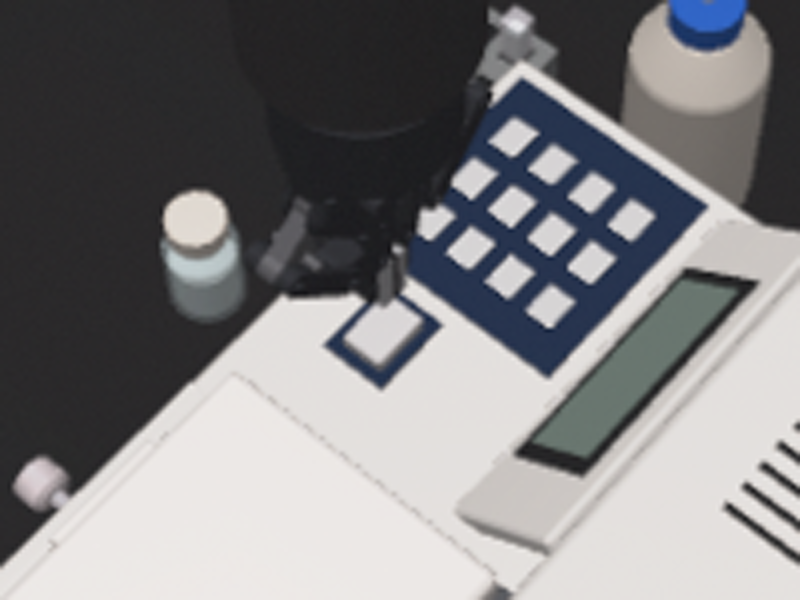

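The fingertips, at crop (385,300), are about 35 mm above the key, consistent with being over its centre. Pressing down.

```bash

python3 -m creep '[{"travel":[0,0.05,0.5],"turn":[0,0,0],"claw":0},{"travel":[0,0,0.4],"turn":[0,0,0],"claw":0},{"travel":[0,0,0.15],"turn":[0,0,0],"claw":0},{"travel":[0,0,0],"turn":[0,0,0],"claw":0}]' | grep -E "pos|force"
python3 -m creep '[{"travel":[0,0,0.1],"turn":[0,0,0],"claw":0},{"travel":[0,0,0.05],"turn":[0,0,0],"claw":0}]' | grep -E "pos|force"
python3 -m creep '[{"travel":[0,0,0.05],"turn":[0,0,0],"claw":0},{"travel":[0,0,0.04],"turn":[0,0,0],"claw":0}]' | grep -E "pos|force"
```

```text
tool_pos: [0.621, -0.0135, 0.1267]
contact_force: [0.9, 0.2, -0.9]
tool_pos: [0.6218, -0.0131, 0.123]
contact_force: [0.0, -1.0, 2.0]
tool_pos: [0.6218, -0.0131, 0.1204]
contact_force: [-0.1, -0.3, 2.6]
```

```bash

python3 -m creep '[{"travel":[0,0,0.05],"turn":[0,0,0],"claw":0},{"travel":[0,0,0.03],"turn":[0,0,0],"claw":0}]' | grep -E "pos|force"
python3 -m creep '[{"travel":[0,0,0.05],"turn":[0,0,0],"claw":0},{"travel":[0,0,0],"turn":[0,0,0],"claw":0}]' | grep -E "pos|force"
```

```text
tool_pos: [0.6219, -0.0131, 0.118]
contact_force: [-3.2, 1.4, 11.5]
tool_pos: [0.6219, -0.0131, 0.1179]
contact_force: [-5.5, 0.9, 14.7]
```

The key bottomed at z = 0.118 m, exactly 5 mm down with a hard stop. Release and check.

```bash

python3 -m creep '[{"travel":[0,0,-0.3],"turn":[0,0,0],"claw":0},{"travel":[0,0,-0.8],"turn":[0,0,0],"claw":0},{"travel":[0,0,-1],"turn":[0,0,0],"claw":0},{"travel":[0,0,-0.5],"turn":[0,0,0],"claw":0},{"travel":[0,-0.9,0],"turn":[0,0,0],"claw":0},{"travel":[0,-1,0],"turn":[0,0,0],"claw":0},{"travel":[0,-1,0],"turn":[0,0,0],"claw":0},{"travel":[0,-1,0],"turn":[0,0,0],"claw":0},{"travel":[0,-0.5,0],"turn":[0,0,0],"claw":0},{"travel":[0,0,0],"turn":[0,0,0],"claw":0},{"travel":[0,0,0],"turn":[0,0,0],"claw":0}]'
python3 - <<'E'
from bench import camera
import cv2,numpy as np
a=camera("scene")["image"];b=camera("top")["image"]
cv2.imwrite("pics/s7.png",a)
cv2.imwrite("pics/t7.png",cv2.resize(b[180:380,230:540],None,fx=2.5,fy=2.5,interpolation=cv2.INTER_CUBIC))
E
```

```text
time_s: 19.1
tool_pos: [0.4905, -0.0205, 0.1946]
tool_rot: [[-0.058, 0.998, 0.001], [0.998, 0.058, 0.0], [0.0, 0.001, -1.0]]
contact_force: [0.8, -0.1, 0.6]
finger_gap: 0.003
```

View pics/s7.png

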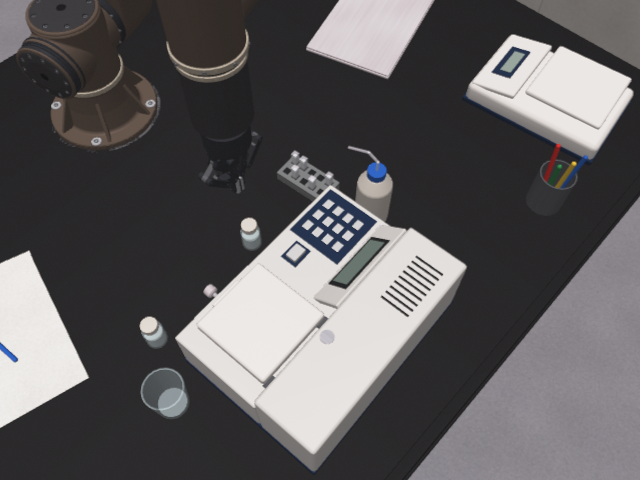

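View pics/t7.png

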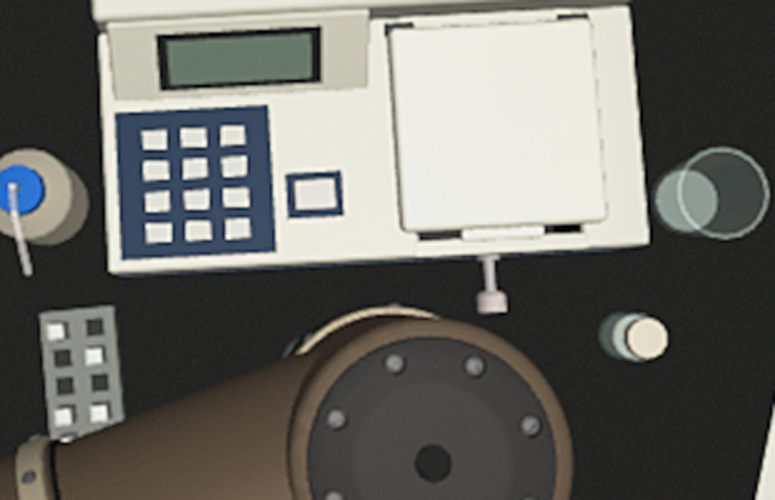

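The lid is shut and the knob face is still at seat 3, row 304.5 of the top view. The key is back up at (295,253) in the scene view, both vials, the beaker, bottle and rack are where they were, and the arm is clear.

```bash
python3 -c "
from bench import bot
print(bot.job_done(), bot.read_state()['contact_force'])"
```

```text
the job is handed in; nothing more can be done
the job is handed in; nothing more can be done
```

The job is done and handed in, at about 19 s of the 72 s allowed; no verdict was reported.

- **Lid:** I pushed it down with the closed fingertips to a hard stop at z = 0.1366 m (136.5 mm expected). It lies flat in both camera views.
- **Changer rod:** I pushed the knob with the side of the closed fingers in steps of about 1 mm. Three build-ups of 7–8 N along the rod each let go, about 14 mm apart, and I stopped as the third let go. The knob face sits where 46 mm, the third seat, projects in the top camera.
- **Read key:** I pressed it to its stop at z = 0.118 m, 5 mm down, then released it. It looks back up in the last picture.
- **Surroundings:** Vials, beaker, wash bottle and rack look unmoved, judged by eye. The arm stood clear of everything before hand-in.

**Checks that disagreed:**
- **Upward force on the knob:** the first push on the knob also showed an upward force of 5–6 N. I backed off, letting the rod slip back out, and retried 9 mm higher. The upward force stayed, probably from friction. The total on the knob stayed near 10 N, under the 25 N limit.
- **Final force reading:** the force reading I tried to take after hand-in was refused, so the last one is from just before it: under 1 N, within the sensor noise.

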